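Put the clay rollers back in their rack and close its keeper

TASK

The three clay rollers belong in the rack, each in the row that is cut to its own length, but one of them was put back in the wrong row and another still lies on the table. Put every roller in its right row, then push the rack's sliding keeper fully home against its stop so that it holds them all by their ends under the lips. Do not knock over or shift the paint bottle, the cup and the glaze jar that stand nearby.

Things in the scene. Friction and masses are not known exactly. Their poses are not given: they have to be found in the camera images.
- rack: Wooden roller rack, board 256 x 300 x 12 mm, fixed. Origin: middle of the underside; y runs along its three rows (x = -64 mm short, 0 mid, +64 mm long). Each row is a V of aluminium angle (apex 15 mm, flange tips 28 mm up and 25 mm apart), ending at -y in a 44 mm wide stop block; a roller in it has its axis 37.6 mm up. The V runs on to y = +124 mm under the keeper bar
- keeper (a joint): Keeper: bar 250 x 20 mm across all rows, 31 to 57 mm up, with a lip 57 to 60 mm up that reaches 9 mm over the rows. Slides along the rack's y: 0 = home at its stop (face at y = +45 mm), 0.075 m = fully open, towards +y. 2 N friction, stays where left. Pushed home, its face slides the rollers on to their stop blocks; a roller in too short a row blocks it
- keeper_knob (a point): Middle of the keeper's round black knob, 80 mm above the table, 10 mm to the +y side of the keeper's face; it moves with the keeper. The knob is 28 mm in diameter and reaches from 60 to 91 mm above the table, with a thinner neck below 75 mm
- row_short (a point): Home place of the short roller's middle; axes as the rack's. Stop face at rack y = -67 mm. Each stop block has a lip (57 to 60 mm up) that reaches 9 mm over the row, so a roller is laid in with its end clear of it, then slid along under it
- row_mid (a point): Home place of the mid roller's middle; axes as the rack's. Stop face at rack y = -97 mm, lip as in the short row. Each row is 2 mm longer than its roller when the keeper is home
- row_long (a point): Home place of the long roller's middle; axes as the rack's. Stop face at rack y = -127 mm, lip as in the short row
- roller_short: Short roller: an aluminium tube with black end plugs, 110 mm long and 32 mm in diameter, about 130 g; like the other two but for its length. Origin at its middle, on the axis; x runs along its length (either way round), so lying on the table its origin is 16 mm up. Starts in the rack, in its own short row, at most 6 mm from home
- roller_mid: Mid roller: an aluminium tube with black end plugs, 140 mm long and 32 mm in diameter, about 160 g; like the other two but for its length. Origin at its middle, on the axis; x runs along its length (either way round), so lying on the table its origin is 16 mm up. Starts in the rack, in the wrong (long) row, clear of the lips
- roller_long: Long roller: an aluminium tube with black end plugs, 170 mm long and 32 mm in diameter, about 200 g; like the other two but for its length. Origin at its middle, on the axis; x runs along its length (either way round), so lying on the table its origin is 16 mm up. Starts on the table, the paint bottle and the jar close beside it
- paint_red: Red paint bottle with a white cap, upright, 38 mm in diameter and 118 mm tall; origin at the middle of its foot; bystander
- water_cup: Orange cup, 96 mm wide and 98 mm tall, a brush sticking out of it to 148 mm; origin on its foot, 15 mm from the cup's middle along its own +y, so all of it lies within 70 mm of the origin; bystander
- glaze_jar: Small closed glaze jar, 42 mm in diameter and 46 mm tall; origin at the middle of its foot; bystander

How it is judged:
By the outcome, as a careful person would: the job done as asked, in the order asked, and still so for the second after the job is handed in, with the robot touching nothing.
It also fails if it takes over 72 s, if anything falls off the work surface, if the arm or the gripper's body presses on something with over 40 N, if the wrist force passes 120 N, or if a joint passes its speed limit or range.

ROBOT

A 6-joint arm with a two-finger parallel gripper is mounted at the origin on a cart in front of the work surface, level with it; the furniture and walls round the work are solid. World frame = base frame: x ahead of the robot, y to its left, z up, the work surface at z = 0. Lengths are in m, angles in degrees, forces in N, time in s.
With the tool pointing down it reaches from about 0.3 to 0.75 m from the base axis. Payload 8.5 kg.
Tool frame: the origin (TCP) lies at the very end of the fingers, on their centre line; the grasp point (between the pads) lies 19 mm behind it; z points along the fingers, y is the line along which they close (so a half turn about z gives the same grasp; the last joint's range is limited). The gripper opens to 85 mm and grips with 20 to 120 N. Pads are 22 mm wide; open, the fingers measure 114 mm over their backs; the gripper's body (76 mm by 85 mm) begins 54 mm behind the grasp point. The pads swing forward as they close: fully open they stand 13 mm farther back than shut.
Start: joints at [-78.57, 21.807, 74.336, -0, 83.858, -12.336], TCP at [0.222, -0.503, 0.231] pointing down, gripper open.
Joint ranges: [-178.18, 178.18], [-50.72, 133.34], [12.68, 142.11], [-81.47, 261.47], [9.98, 163.14], [-165.26, 165.26]. Speed limits (degrees/s): [136.94, 136.94, 180, 180, 180, 180].

INTERFACE

Orientations are given as a 3x3 rotation matrix whose columns are the frame's x, y, z axes.
In Python, from rig import env, optics, spotter gives the robot as it stands.
- The arm moves only by the shell command python3 -m crank 'ROWS' [FORCE]. ROWS is JSON, one flat list of numbers, 5 for each row, row after row: the finger opening in cm, from 0 to 8.54, then the shift along the tool's x, y, z in cm, then the turn about the tool's z in rad. A call has exactly 8 rows; each row shifts and turns the commanded pose from where the row before left it, along the tool's axes as they then stand; what a row does not reach is not made up. A row lasts 1/12 s, in which the tool goes at most 41.7 mm and 7.16 degrees, less where a joint would pass 70% of its speed; a pose out of reach is approached as far as the arm can. A call is refused whole if a number of a shift passes 4.17 or a number of a turn 0.125, either way. A call with a gripper value outside its range is refused whole. The fingers move at their own pace and stop on an object; FORCE is the grip in N (left out, the last holds). Time passes only in rows, so rows that do not move let the fingers close, or fill a call up. It gives the time, the measured TCP pose, the force, the opening and the grip force at its end, in the units of the state.
- env.observe(): the state, without advancing time (a new reading comes with each control period).
- optics.get_image(name): name is "scene" or "top"; returns a dict with "color" (420x560x3 uint8, red, green, blue), "intrinsics" (3x3 intrinsics, pixels), "pose" (4x4, takes a point from camera to world coordinates). Camera axes: x right, y up, looking along -z (the intrinsics and any distortion apply to the point x, -y, -z); pixel columns grow to the right and rows downward; lengths in m; the calibration is good to about 2 mm. A picture is of the moment at which its call begins. There is no depth.
- env.close_job(): hands the job in; it is judged then, once.
Trained networks look in a picture, given as the dict that the camera call returned (one of the last four; its "shot" number tells which), for a name from the list of things; names that differ only in an ending like _2 or _b are one class to them, and where a whole thing is asked for, a point or a joint stands for the part that bears it (a point fixed in the world has none). Each returns a list of dicts, best first, with "score" (0 to 1); they miss things now and then, are a little off and sometimes report something else, mostly with a low value. They report only what shows in the picture. A call takes as long as a camera call.
- spotter.look_for(picture, query): "at" ([column, row] as shares, 0 to 1, of the picture: columns of its width, rows of its height, amid what is visible of it).
The state is a dict: "time_s": time; "q": joint angles; "qvel": joint speeds; "joint_efforts": joint torques, N m; "position": TCP position; "tool_rot": TCP orientation; "ft_force": force on the tool from outside, world axes, zero at the start; "wrist_torque": the same for the moment, N m; "grip_width": finger opening in m; "gripper_force": force on a finger pad.
Only numpy, scipy, OpenCV 4.12 (cv2) and the standard library are available. Lean on these libraries where they do the work, as an engineer would, in place of code of your own. Each camera call takes 0.05 s, during which the arm holds its last target. There are 200 camera calls.

## Working session

There is one attempt and no reset: what is moved stays moved. The work goes in short steps, Python scripts to look and compute and a shell command to move; the robot and the scene stay as the last step left them, time stands still between calls to the robot, and variables do not carry over. Pictures are saved under pics/ and viewed, at most 10 in all, crops included, and the job is handed in when it is done.

```bash
mkdir -p pics; ls
cat > h.py <<'E'
import numpy as np, cv2
from rig import env, optics, spotter
def ray(im,u,v):
    K=np.array(im["intrinsics"]);P=np.array(im["pose"])
    d=np.array([(u-K[0,2])/K[0,0],-(v-K[1,2])/K[1,1],-1.0])
    return P[:3,3],P[:3,:3]@d
def at_z(im,u,v,z):
    o,d=ray(im,u,v); return o+d*(z-o[2])/d[2]
def proj(im,p):
    K=np.array(im["intrinsics"]);P=np.array(im["pose"])
    c=P[:3,:3].T@(np.asarray(p)-P[:3,3]); return (K[0,2]+K[0,0]*c[0]/-c[2],K[1,2]+K[1,1]*-c[1]/-c[2])
def save(im,n,s=1,crop=None):
    a=im["color"][:,:,::-1]
    if crop: a=a[crop[1]:crop[3],crop[0]:crop[2]]
    cv2.imwrite("pics/"+n,cv2.resize(a,None,fx=s,fy=s,interpolation=cv2.INTER_CUBIC))
E
python3 - <<'E'
from h import *
for n in ("top","scene"):
    im=optics.get_image(n); save(im,n+"0.png",1.4)
    print(n,[k for k in im],np.round(im["pose"],3).tolist(),np.array(im["intrinsics"]).tolist())
    for q,z in (("rack",0.012),("keeper",.058),("keeper_knob",.08),("roller_short",.0376),("roller_mid",.0376),("roller_long",.016),("paint_red",.06),("water_cup",.05),("glaze_jar",.023)):
        r=spotter.look_for(im,q)
        for d in r[:3]:
            u,v=d["at"][0]*560,d["at"][1]*420
            print(q,round(d["score"],2),round(u,1),round(v,1),np.round(at_z(im,u,v,z),3))
E
```

```text
pics
top ['color', 'intrinsics', 'pose', 'shot'] [[0.024, 0.992, -0.12, 0.439], [-1.0, 0.024, -0.002, 0.071], [0.001, 0.12, 0.993, 1.227], [0.0, 0.0, 0.0, 1.0]] [[487.1228887038037, 0.0, 268.8377138263512], [0.0, 487.1228887038037, 214.81165882977197], [0.0, 0.0, 1.0]]
rack 0.8 337.3 244.1 [ 0.517 -0.099  0.012]
keeper 0.9 309.0 240.7 [ 0.52  -0.024  0.058]
keeper_knob 0.72 312.5 240.9 [ 0.518 -0.031  0.08 ]
keeper_knob 0.22 335.9 240.4 [ 0.521 -0.086  0.08 ]
roller_short 0.67 343.6 265.1 [ 0.464 -0.111  0.038]
roller_mid 0.74 354.0 216.2 [ 0.585 -0.136  0.038]
roller_long 0.71 210.8 245.4 [0.506 0.216 0.016]
paint_red 0.63 172.8 224.1 [0.552 0.304 0.06 ]
water_cup 0.68 221.4 191.3 [0.637 0.191 0.05 ]
glaze_jar 0.61 240.9 224.1 [0.56  0.143 0.023]
scene ['color', 'intrinsics', 'pose', 'shot'] [[-0.786, 0.382, -0.486, 0.085], [-0.618, -0.494, 0.612, 0.697], [-0.006, 0.781, 0.624, 0.695], [0.0, 0.0, 0.0, 1.0]] [[407.47932060683854, 0.0, 276.1126046622324], [0.0, 407.47932060683854, 215.74644631338717], [0.0, 0.0, 1.0]]
rack 0.57 328.5 213.4 [ 0.511 -0.067  0.012]
keeper 0.79 321.1 206.7 [ 0.513 -0.027  0.058]
keeper 0.47 317.4 184.5 [ 0.576 -0.106  0.058]
roller_short 0.71 354.3 199.0 [ 0.474 -0.135  0.038]
roller_mid 0.85 318.4 184.7 [ 0.589 -0.133  0.038]
roller_long 0.87 265.9 274.2 [0.501 0.213 0.016]
paint_red 0.86 223.1 271.2 [0.552 0.293 0.06 ]
water_cup 0.59 231.5 227.2 [0.646 0.167 0.05 ]
glaze_jar 0.84 261.4 244.3 [0.568 0.148 0.023]
```

Run:
```python
from h import *
im=optics.get_image("top"); save(im,"topc.png",3,(150,150,415,345))
```

```text
(no output)
```

View pics/topc.png

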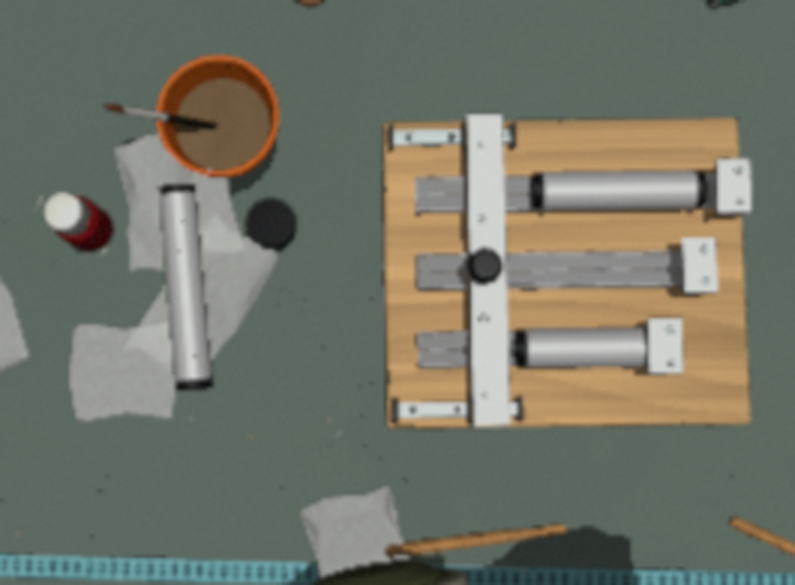

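View pics/scene0.png

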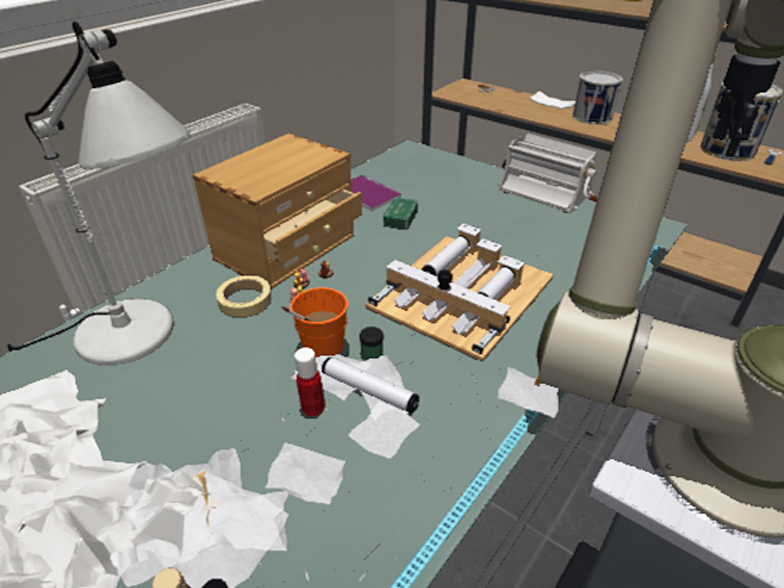

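```bash
cat > fit.py <<'E'
from h import *
from scipy.optimize import least_squares
im=optics.get_image("top")
w=lambda u,v,z: at_z(im,150+u/3,150+v/3,z)
# crop px, rack xyz
c=[((384,124),(.128,.15,.012)),((738,118),(.128,-.15,.012)),((750,424),(-.128,-.15,.012)),((387,428),(-.128,.15,.012)),
((416,195),(.064,.124,.025)),((416,272),(0,.124,.025)),((416,350),(-.064,.124,.025))]
def f(p):
    C,S=np.cos(p[2]),np.sin(p[2]); r=[]
    for (u,v),(x,y,z) in c:
        a=w(u,v,z); r+= [p[0]+C*x-S*y-a[0],p[1]+S*x+C*y-a[1]]
    return r
s=least_squares(f,[.52,-.09,0]); p=s.x
print("rack",p[:2],np.degrees(p[2]),np.round(np.array(f(p))*1e3,1))
R=np.array([[np.cos(p[2]),-np.sin(p[2])],[np.sin(p[2]),np.cos(p[2])]])
def show(n,u,v,z):
    a=w(u,v,z)[:2]; print(n,np.round(a,4),"rack",np.round(R.T@(a-p[:2]),4))
show("knobtop",485,264,.09)
show("barface",502,350,.06);show("barface",504,150,.06)
show("midA",531,190,.0376);show("midB",708,190,.0376);show("shA",515,347,.0376)
show("stopface mid",684,265,.06);show("stopface long",718,187,.06);show("stopface sh",648,347,.06)
show("longA",179,187,.016);show("longB",194,387,.016)
show("jar",270,223,.046);show("cup",219,115,.098);show("bottlecap",62,212,.118)
print(np.round(env.observe()["tool_rot"],3).tolist(),env.observe()["position"])
E
python3 fit.py
```

```text
rack [ 0.5256408  -0.10080988] 1.980195151016525 [ 2.   1.4 -0.  -0.2 -1.  -1.1 -0.9  0.5  0.1  0.8 -0.  -0.2 -0.1 -1.2]
knobtop [ 0.5245 -0.0277] rack [0.0013 0.0731]
barface [ 0.4586 -0.0448] rack [-0.065   0.0583]
barface [ 0.6193 -0.0444] rack [0.0955 0.0531]
midA [ 0.5901 -0.0692] rack [0.0655 0.0294]
midB [ 0.5936 -0.2143] rack [ 0.064  -0.1158]
shA [ 0.4617 -0.0575] rack [-0.0624  0.0455]
stopface mid [ 0.5298 -0.1895] rack [ 0.0011 -0.0888]
stopface long [ 0.5933 -0.217 ] rack [ 0.0637 -0.1185]
stopface sh [ 0.4638 -0.1607] rack [-0.0639 -0.0577]
longA [0.5882 0.2222] rack [0.0737 0.3207]
longB [0.423  0.2035] rack [-0.092   0.3076]
jar [0.5569 0.1435] rack [0.0397 0.243 ]
cup [0.6357 0.1829] rack [0.1198 0.2797]
bottlecap [0.5543 0.298 ] rack [0.0424 0.3976]
[[0.915, 0.403, 0.0], [0.403, -0.915, -0.0], [0.0, 0.0, -1.0]] [ 0.22165274 -0.503346    0.2313431 ]
```

```bash
python3 -m crank '[5,0,0,0,-0.119, 5,0,0,0,-0.119, 5,0,0,0,-0.119, 5,0,0,0,-0.119, 5,0,0,0,-0.119, 5,0,0,0,-0.119, 5,0,0,0,-0.119, 5,0,0,0,-0.119]' 40 >/dev/null
python3 -m crank '[5,0,0,0,-0.119, 5,0,0,0,-0.119, 5,1.5,1,0,0, 5,2.9,2,0,0, 5,2.9,2,0,0, 5,2.9,2,0,0, 5,2.9,2,0,0, 5,2.9,2,0,0]'
python3 -m crank '[5,2.9,2,0,0, 5,2.9,2,0,0, 5,2.9,2,0,0, 5,2.9,2,0,0, 5,2.9,2,0,0, 5,2.9,2,0,0, 5,2.9,2,0,0, 5,2.9,2,0,0]' 
python3 -m crank '[5,2.9,2,0,0, 5,2.9,2,0,0, 5,1.4,1,2,0, 5,0,0,2,0, 5,0,0,2,0, 5,0,0,2,0, 5,0,0,2,0, 5,0,0,1,0]'
python3 -c "
from h import *
o=env.observe();T=np.array(o['tool_rot']);print(np.round(T,4).tolist(),o['position'])
print(T.T@(np.array([.5245,-.0277,.066])-o['position']))"
```

```text
time_s: 2.43
position: [0.3267, -0.3382, 0.2314]
tool_rot: [[-0.034, 0.999, 0.0], [0.999, 0.034, -0.0], [-0.0, 0.0, -1.0]]
ft_force: [0.1, -0.6, 0.7]
grip_width: 0.0501
gripper_force: 0.0
time_s: 3.1
position: [0.4789, -0.1007, 0.2315]
tool_rot: [[-0.034, 0.999, 0.0], [0.999, 0.034, -0.0], [-0.0, 0.0, -1.0]]
ft_force: [0.7, -0.9, 0.3]
grip_width: 0.0499
gripper_force: 0.0
time_s: 3.77
position: [0.5249, -0.0284, 0.1192]
tool_rot: [[-0.034, 0.999, -0.003], [0.999, 0.034, 0.001], [0.001, -0.003, -1.0]]
ft_force: [-0.8, -0.3, -0.4]
grip_width: 0.0501
gripper_force: 0.0
[[-0.0342, 0.9994, -0.0029], [0.9994, 0.0342, 0.0008], [0.0009, -0.0029, -1.0]] [ 0.52486755 -0.02841835  0.11915707]
[ 0.00068098 -0.0001903   0.05315849]
```

```bash
python3 -m crank '[5,0,0,2,0, 5,0,0,2,0, 5,0,0,1,0, 5,0,0,0,0, 2,0,0,0,0, 2,0,0,0,0, 2,0,0,0,0, 2,0,0,0,0]' 50
python3 -m crank '[2,0.5,0,0,0, 2,1,0,0,0, 2,1,0,0,0, 2,1,0,0,0, 2,1,0,0,0, 2,0.5,0,0,0, 2,0,0,0,0, 5,0,0,0,0]'
python3 -m crank '[5,0,0,0,0, 5,0,0,0,0, 5,0,0,-2,0, 5,0,0,-3,0, 5,-2,0,-2,0, 5,-3,1.5,0,0, 5,-3,2,0,0, 5,-3,2,0,0]'
python3 -c "
from h import *
o=env.observe();T=np.array(o['tool_rot']);p=np.array(o['position']);print(p)
im=optics.get_image('top')
for q,z in (('keeper_knob',.085),('roller_mid',.0376)):
  for d in spotter.look_for(im,q)[:1]: print(q,d['score'],at_z(im,d['at'][0]*560,d['at'][1]*420,z))
print(T.T@(np.array([.5918,-.1418,.1])-p))
save(im,'t2.png',3,(150,150,415,345))"
```

```text
time_s: 4.43
position: [0.5245, -0.0288, 0.0724]
tool_rot: [[-0.035, 0.999, -0.002], [0.999, 0.035, -0.0], [-0.0, -0.002, -1.0]]
ft_force: [-7.2, -1.2, 5.9]
grip_width: 0.0251
gripper_force: 49.2
time_s: 5.1
position: [0.5237, 0.0217, 0.0723]
tool_rot: [[-0.035, 0.999, 0.0], [0.999, 0.035, -0.0], [-0.0, 0.0, -1.0]]
ft_force: [-0.7, 0.3, -0.0]
grip_width: 0.0362
gripper_force: 0.0
time_s: 5.77
position: [0.5836, -0.0883, 0.1425]
tool_rot: [[-0.034, 0.999, 0.002], [0.999, 0.034, -0.001], [-0.001, 0.002, -1.0]]
ft_force: [0.3, 0.3, 0.4]
grip_width: 0.0502
gripper_force: 0.0
[ 0.58359538 -0.08834776  0.14253407]
keeper_knob 0.66 [0.52203012 0.02104783 0.085     ]
roller_mid 0.52 [ 0.57833581 -0.07985076  0.0376    ]
[-0.05366508  0.00628576  0.04259288]
```

View pics/t2.png

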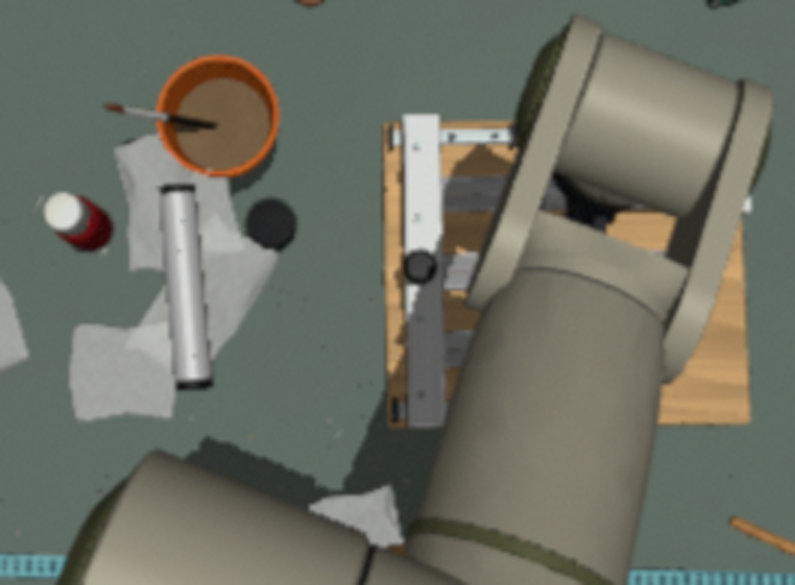

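```bash
python3 -m crank '[5,-2.5,0.3,0,0, 5,-2.8,0.3,0,0, 5,0,0,2,0, 5,0,0,2.5,0, 5,0,0,2.5,0, 5,0,0,2,0, 5,0,0,1.5,0, 5,0,0,0.8,0]' 40
python3 -m crank '[5,0,0,0.5,0, 5,0,0,0,0, 2.5,0,0,0,0, 2.5,0,0,0,0, 2.5,0,0,0,0, 2.5,0,0,0,0, 2.5,0,0,0,0, 2.5,0,0,0,0]'
```

```text
time_s: 6.58
position: [0.5895, -0.1384, 0.0267]
tool_rot: [[-0.035, 0.999, -0.003], [0.999, 0.035, 0.001], [0.001, -0.002, -1.0]]
ft_force: [0.0, 0.2, -0.5]
grip_width: 0.0502
gripper_force: 0.0
time_s: 7.25
position: [0.5924, -0.1398, 0.0251]
tool_rot: [[-0.034, 0.999, 0.006], [0.999, 0.034, -0.002], [-0.002, 0.006, -1.0]]
ft_force: [5.2, 1.3, 2.0]
grip_width: 0.0306
gripper_force: 40.6
```

```bash
python3 -m crank '[2.5,0,0,-0.5,0, 2.5,0,0,-1,0, 2.5,0,0,-1.5,0, 2.5,0,0,-1.5,0, 2.5,1,0,-0.5,0, 2.5,1.4,-1,0,0, 2.5,1.4,-1.5,0,0, 2.5,0,-1.5,0,0]'
python3 -m crank '[2.5,0,-1.5,0,0, 2.5,0,-0.6,0,0, 2.5,0,0,0,0, 2.5,0,0,0,0, 2.5,0,0,0,0, 2.5,0,0,0,0, 2.5,0,0,0,0, 2.5,0,0,0,0]'
python3 -c "
from h import *
o=env.observe();T=np.array(o['tool_rot']);p=np.array(o['position']);print(p, T.T@(np.array([.5924,-.1398,.0751])-p))"
```

```text
time_s: 7.92
position: [0.5481, -0.1001, 0.0735]
tool_rot: [[-0.036, 0.999, -0.001], [0.999, 0.036, 0.001], [0.001, -0.001, -1.0]]
ft_force: [-0.4, -0.3, -1.7]
grip_width: 0.0309
gripper_force: 40.2
time_s: 8.58
position: [0.5285, -0.1037, 0.0732]
tool_rot: [[-0.034, 0.999, -0.0], [0.999, 0.034, 0.0], [0.0, -0.0, -1.0]]
ft_force: [-0.1, 0.7, -1.6]
grip_width: 0.0308
gripper_force: 40.2
[ 0.52851513 -0.10369814  0.07318849] [-0.03825473  0.06261935 -0.00191528]
```

```bash
python3 -m crank '[2.5,0,-0.15,1,0, 2.5,0,0,1.3,0, 2.5,0,0,1,0, 2.5,0,0,0.7,0, 2.5,0,0,0.4,0, 2.5,0,0,0.3,0, 2.5,0,0,0,0, 2.5,0,0,0,0]'
python3 -m crank '[5,0,0,0,0, 5,0,0,0,0, 5,0,0,0,0, 5,0,0,-1.5,0, 5,0,0,-3,0, 5,0,0,-3,0, 5,0,0,-3,0, 5,0,0,-2,0]'
python3 -c "
from h import *
o=env.observe();T=np.array(o['tool_rot']);p=np.array(o['position']);print(p, o['q'])
print(T.T@(np.array([.502,.2125,.15])-p))"
```

```text
time_s: 9.25
position: [0.5269, -0.1038, 0.0266]
tool_rot: [[-0.034, 0.999, 0.0], [0.999, 0.034, -0.0], [-0.0, 0.0, -1.0]]
ft_force: [-0.6, 0.1, -0.5]
grip_width: 0.0305
gripper_force: 40.2
time_s: 9.92
position: [0.5273, -0.1039, 0.1545]
tool_rot: [[-0.034, 0.999, 0.003], [0.999, 0.034, -0.001], [-0.002, 0.003, -1.0]]
ft_force: [-0.7, 0.4, 0.8]
grip_width: 0.05
gripper_force: 0.0
[ 0.5272829  -0.1039067   0.15445607] [-2.37769779e+01  2.44381822e+01  8.37069626e+01  3.25228956e-04
  7.16460391e+01 -2.57313720e+01]
[ 0.31709146 -0.01449176  0.0039083 ]
```

```bash
python3 -m crank '[5,1.5,0,0,0, 5,3,-0.15,0,0, 5,3,-0.15,0,0, 5,3,-0.15,0,0, 5,3,-0.15,0,0, 5,3,-0.15,0,0, 5,3,-0.1,0,0, 5,3,-0.1,0,0]'
python3 -m crank '[5,3,-0.15,0,0, 5,3,-0.15,0,0, 5,2.2,0,0,0, 5,0,0,0,0.12, 5,0,0,0,0.124, 5,0,0,0,0.124, 5,0,0,0,0.124, 5,0,0,0,0.124]'
python3 -m crank '[5,0,0,0,0.124, 5,0,0,0,0.124, 5,0,0,0,0.124, 5,0,0,0,0.124, 5,0,0,0,0.124, 5,0,0,0,0.124, 5,0,0,0,0.124, 5,0,0,0,0]'
python3 -c "
from h import *
o=env.observe();T=np.array(o['tool_rot']);p=np.array(o['position']);print(p,np.round(o['q'],1),np.round(T,3).tolist(),np.degrees(np.arctan2(T[1,0],T[0,0])))
print(T.T@(np.array([.5045,.2127,.004])-p))"
```

```text
time_s: 10.58
position: [0.5093, 0.1223, 0.1517]
tool_rot: [[-0.034, 0.999, 0.001], [0.999, 0.034, 0.0], [-0.0, 0.001, -1.0]]
ft_force: [0.0, 0.3, 0.9]
grip_width: 0.0499
gripper_force: 0.0
time_s: 11.25
position: [0.5038, 0.2027, 0.1516]
tool_rot: [[0.555, 0.832, 0.0], [0.832, -0.555, 0.0], [0.0, 0.0, -1.0]]
ft_force: [-0.4, -0.4, 0.2]
grip_width: 0.0501
gripper_force: 0.0
time_s: 11.92
position: [0.5038, 0.2027, 0.1516]
tool_rot: [[0.993, 0.116, 0.0], [0.116, -0.993, 0.0], [0.0, -0.0, -1.0]]
ft_force: [-0.5, 0.4, -0.1]
grip_width: 0.0499
gripper_force: 0.0
[0.50377401 0.20266176 0.15158245] [ 9.4 25.2 82.9  0.  71.9 92.7] [[0.993, 0.116, 0.0], [0.116, -0.993, 0.0], [0.0, -0.0, -1.0]] 6.668131066433855
[ 0.00183092 -0.00988215  0.14758341]
```

```bash
python3 -m crank '[5,0.1,-0.5,0,0, 5,0.1,-0.5,2,0, 5,0,0,3,0, 5,0,0,3,0, 5,0,0,3,0, 5,0,0,2,0, 5,0,0,1,0, 5,0,0,0.4,0]'
python3 -m crank '[5,0,0,0.3,0, 5,0,0,0,0, 2.5,0,0,0,0, 2.5,0,0,0,0, 2.5,0,0,0,0, 2.5,0,0,0,0, 2.5,0,0,0,0, 2.5,0,0,0,0]' 40
```

```text
time_s: 12.58
position: [0.5041, 0.213, 0.0061]
tool_rot: [[0.992, 0.123, -0.002], [0.123, -0.992, -0.0], [-0.002, 0.0, -1.0]]
ft_force: [-0.2, 0.5, 0.1]
grip_width: 0.0501
gripper_force: 0.0
time_s: 13.25
position: [0.5052, 0.213, 0.0056]
tool_rot: [[0.993, 0.121, 0.002], [0.121, -0.993, 0.0], [0.002, -0.0, -1.0]]
ft_force: [-1.7, 0.5, 6.9]
grip_width: 0.0308
gripper_force: 39.4
```

```bash
python3 -m crank '[2.5,0,0,-0.5,0, 2.5,-0.5,0,-1,0, 2.5,-1,0,-1,0, 2.5,-0.5,0,-2,0, 2.5,0,0,-3,0, 2.5,0,0,-3,0, 2.5,0,0,-3,0, 2.5,0,0.5,-1,0]' 
python3 -m crank '[2.5,0,1.5,0,0, 2.5,0,3,0,0, 2.5,0,3,0,0, 2.5,0,3,0,0, 2.5,0,3,0,0, 2.5,0,3,0,0, 2.5,0,3,0,0, 2.5,0,3,0,0]' >/dev/null
python3 -m crank '[2.5,0,3,0,0, 2.5,0,3,0,0, 2.5,0,2,0,-0.06, 2.5,0,0,0,-0.12, 2.5,0,0,0,-0.12, 2.5,0,0,0,-0.12, 2.5,0,0,0,-0.12, 2.5,0,0,0,-0.12]'
python3 -m crank '[2.5,0,0,0,-0.12, 2.5,0,0,0,-0.12, 2.5,0,0,0,-0.12, 2.5,0,0,0,-0.12, 2.5,0,0,0,-0.12, 2.5,0,0,0,-0.12, 2.5,0,0,0,-0.11, 2.5,0,0,0,0]'
python3 - <<'E'
from h import *
o=env.observe();T=np.array(o['tool_rot']);p=np.array(o['position']);print(p,np.round(o['q'],1),np.degrees(np.arctan2(T[1,0],T[0,0])))
print(T.T@(np.array([.591,-.1086,.1])-p))
im=optics.get_image('scene');save(im,'s3.png',1.4)
E
```

```text
time_s: 13.92
position: [0.4861, 0.2061, 0.154]
tool_rot: [[0.993, 0.122, 0.007], [0.121, -0.993, 0.001], [0.007, -0.001, -1.0]]
ft_force: [0.1, 0.7, -1.6]
grip_width: 0.0306
gripper_force: 40.2
time_s: 15.25
position: [0.5212, -0.0974, 0.1487]
tool_rot: [[0.706, 0.708, -0.002], [0.708, -0.706, 0.001], [-0.001, -0.001, -1.0]]
ft_force: [0.3, 0.5, -2.8]
grip_width: 0.0306
gripper_force: 40.2
time_s: 15.92
position: [0.5213, -0.0973, 0.1487]
tool_rot: [[-0.044, 0.999, -0.001], [0.999, 0.044, 0.0], [0.001, -0.001, -1.0]]
ft_force: [-0.1, -0.5, -2.9]
grip_width: 0.0305
gripper_force: 40.2
[ 0.52130814 -0.09731165  0.1487411 ] [-23.4  24.3  85.1  -0.   70.7 -25.9] 92.5075136184692
[-0.01435365  0.06919889  0.04863705]
```

View pics/s3.png

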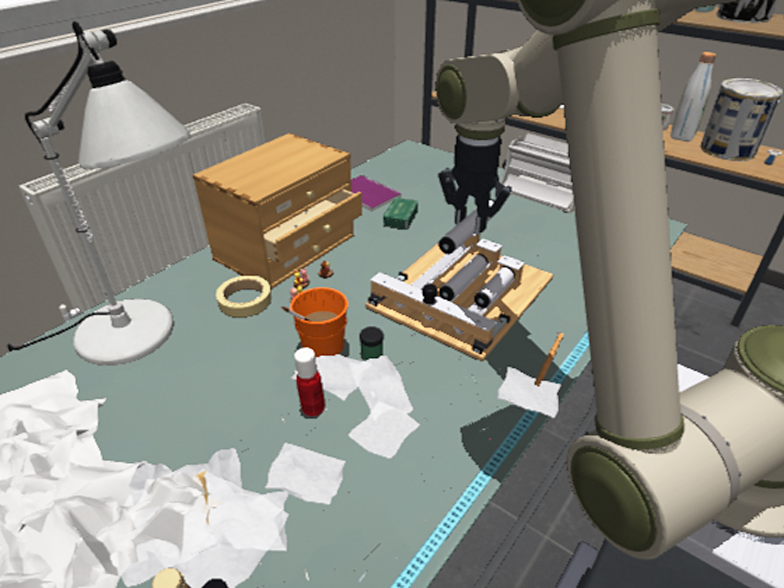

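```bash
python3 -m crank '[2.5,-0.4,1,0,0.009, 2.5,-1,2,0,0, 2.5,0,2,0,0, 2.5,0,1.4,1,0, 2.5,0,0.5,2,0, 2.5,0,0,2,0, 2.5,0,0,1,0, 2.5,0,0,0,0]' 
python3 -m crank '[2.5,0,0,0,0, 2.5,0,0,0,0, 2.5,0,0,0,0, 2.5,0,0,0,0, 2.5,0,0,0,0, 2.5,0,0,0,0, 2.5,0,0,0,0, 2.5,0,0,0,0]' >/dev/null
python3 - <<'E'
from h import *
o=env.observe();T=np.array(o['tool_rot']);p=np.array(o['position']);print(p,np.degrees(np.arctan2(T[1,0],T[0,0])))
print(T.T@(np.array([.591,-.1086,.028])-p))
E
```

```text
time_s: 16.63
position: [0.5901, -0.1087, 0.0868]
tool_rot: [[-0.029, 1.0, -0.005], [1.0, 0.029, 0.002], [0.002, -0.005, -1.0]]
ft_force: [-0.1, 0.0, -1.7]
grip_width: 0.0307
gripper_force: 40.3
[ 0.59153996 -0.10908183  0.08942653] 91.77276085438753
[ 0.00049943 -0.00053298  0.06142645]
```

```bash
python3 -m crank '[2.5,0,0,1,0, 2.5,0,0,1.5,0, 2.5,0,0,1.5,0, 2.5,0,0,1,0, 2.5,0,0,0.6,0, 2.5,0,0,0.4,0, 2.5,0,0,0.1,0, 2.5,0,0,0,0]' 
python3 -m crank '[2.5,0,0,0,0, 5,0,0,0,0, 5,0,0,0,0, 5,0,0,0,0, 5,0,0,-1,0, 5,0,0,-3,0, 5,0,0,-3,0, 5,0,0,-3,0]'
python3 -m crank '[5,-1.5,0,-3,0, 5,-3,0,0,0, 5,-3,0,0,0, 5,-3,0,0,0, 5,-3,0,0,0, 5,-3,0,0,0, 5,-3,0,0,0, 5,-3,0,0,0]'
python3 - <<'E'
from h import *
im=optics.get_image('top');save(im,'t4.png',3,(150,150,415,345))
E
```

```text
time_s: 17.97
position: [0.5917, -0.1091, 0.0285]
tool_rot: [[-0.031, 1.0, 0.0], [1.0, 0.031, -0.0], [-0.0, 0.0, -1.0]]
ft_force: [-0.5, 0.1, -2.0]
grip_width: 0.0303
gripper_force: 40.3
time_s: 18.63
position: [0.5914, -0.109, 0.1304]
tool_rot: [[-0.031, 1.0, 0.0], [1.0, 0.031, -0.0], [-0.0, 0.0, -1.0]]
ft_force: [0.2, 0.5, -0.7]
grip_width: 0.0503
gripper_force: 0.0
time_s: 19.3
position: [0.5983, -0.3354, 0.1595]
tool_rot: [[-0.031, 1.0, 0.001], [1.0, 0.031, -0.001], [-0.001, 0.001, -1.0]]
ft_force: [0.4, 1.9, 0.5]
grip_width: 0.0498
gripper_force: 0.0
```

View pics/t4.png

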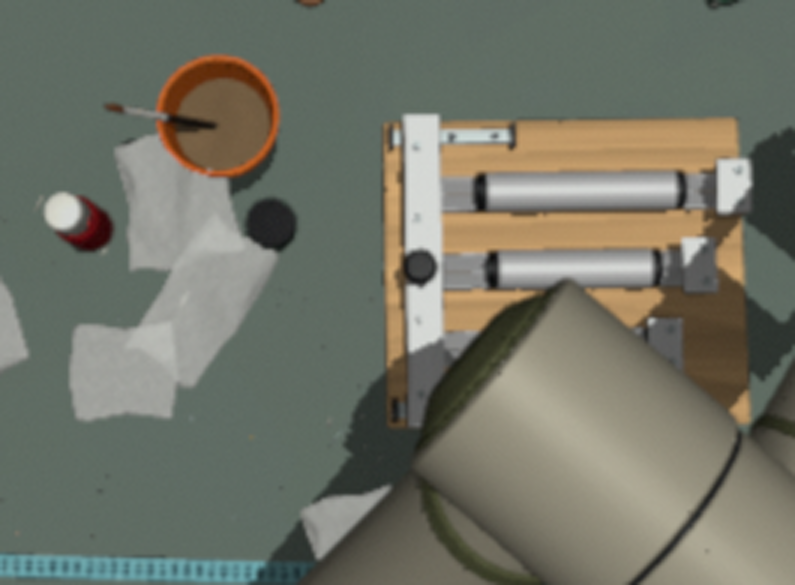

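```bash
python3 -m crank '[5,1.5,-0.2,0,0, 5,3,-0.5,0,0, 5,3,-0.5,0,0, 5,3,-0.5,0,0, 5,3,-0.5,0,0, 5,3,-0.6,0,0, 5,3,-0.6,0,0, 5,3,-0.6,0,0]' >/dev/null
python3 -m crank '[5,3,-0.6,0,0, 5,3,-0.6,0,0, 5,3,-0.6,0,0, 5,3,-0.5,0,0, 5,1.4,0,0,0, 5,0,0,1,0, 5,0,0,2,0, 5,0,0,1,0]'
python3 -m crank '[5,0,0,0,0, 5,0,0,0,0, 5,0,0,0,0, 5,0,0,0,0, 5,0,0,0,0, 5,0,0,0,0, 5,0,0,0,0, 5,0,0,0,0]' >/dev/null
python3 - <<'E'
from h import *
o=env.observe();T=np.array(o['tool_rot']);p=np.array(o['position']);print(p)
print(T.T@(np.array([.5232,.0215,.069])-p))
E
```

```text
time_s: 20.68
position: [0.5239, 0.0236, 0.1179]
tool_rot: [[-0.032, 0.999, -0.0], [0.999, 0.032, -0.0], [-0.0, -0.0, -1.0]]
ft_force: [-0.2, -0.1, 0.2]
grip_width: 0.0499
gripper_force: 0.0
[0.52444857 0.0228683  0.11849008]
[-0.00132703 -0.00130349  0.04948978]
```

```bash
python3 -m crank '[5,-0.13,-0.13,1.5,0, 5,0,0,2,0, 5,0,0,1,0, 5,0,0,0.4,0, 2,0,0,0,0, 2,0,0,0,0, 2,0,0,0,0, 2,0,0,0,0]' 60
python3 -m crank '[2,0,0,0,0, 2,-0.2,0,0,0, 2,-0.5,0,0,0, 2,-0.5,0,0,0, 2,-0.5,0,0,0, 2,-0.5,0,0,0, 2,-0.5,0,0,0, 2,-0.5,0,0,0]'
python3 -m crank '[2,-0.5,0,0,0, 2,-0.5,0,0,0, 2,-0.5,0,0,0, 2,-0.5,0,0,0, 2,-0.4,0,0,0, 2,-0.3,0,0,0, 2,0,0,0,0, 2,0,0,0,0]'
python3 - <<'E'
from h import *
im=optics.get_image('scene');save(im,'s5.png',4,(250,140,400,260))
E
```

```text
time_s: 22.02
position: [0.5226, 0.0215, 0.07]
tool_rot: [[-0.031, 1.0, -0.001], [1.0, 0.031, -0.0], [-0.0, -0.001, -1.0]]
ft_force: [-5.2, -1.1, 3.6]
grip_width: 0.0249
gripper_force: 59.4
time_s: 22.68
position: [0.5238, -0.0103, 0.07]
tool_rot: [[-0.031, 1.0, -0.0], [1.0, 0.031, 0.001], [0.001, -0.0, -1.0]]
ft_force: [-5.2, 2.2, 5.0]
grip_width: 0.0252
gripper_force: 59.4
time_s: 23.35
position: [0.5248, -0.0374, 0.07]
tool_rot: [[-0.031, 1.0, 0.0], [1.0, 0.031, 0.0], [0.0, 0.0, -1.0]]
ft_force: [-3.9, 1.6, 5.3]
grip_width: 0.0247
gripper_force: 59.5
```

View pics/s5.png

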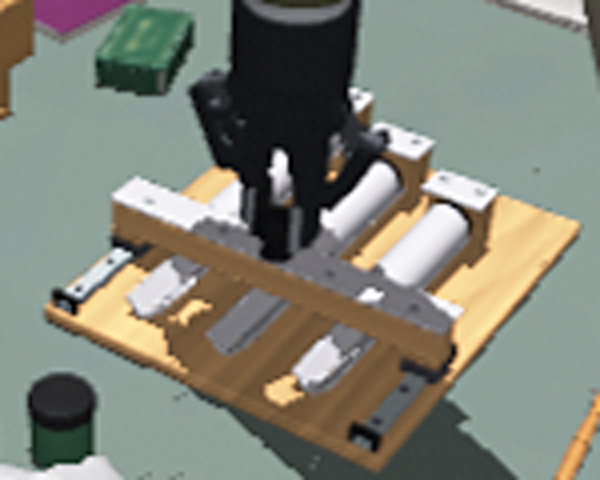

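```bash
python3 -m crank '[2,-0.2,0,0,0, 2,-0.2,0,0,0, 2,-0.2,0,0,0, 2,0,0,0,0, 2,0,0,0,0, 2,0,0,0,0, 2,0,0,0,0, 2,0,0,0,0]'
python3 -m crank '[2,-0.1,0,0,0, 2,-0.1,0,0,0, 2,-0.1,0,0,0, 2,-0.1,0,0,0, 2,0,0,0,0, 2,0,0,0,0, 2,0,0,0,0, 2,0,0,0,0]'
```

```text
time_s: 24.07
position: [0.525, -0.043, 0.07]
tool_rot: [[-0.031, 1.0, 0.0], [1.0, 0.031, 0.0], [0.0, 0.0, -1.0]]
ft_force: [-5.4, 2.7, 6.0]
grip_width: 0.0249
gripper_force: 59.5
time_s: 24.73
position: [0.5251, -0.0469, 0.07]
tool_rot: [[-0.031, 1.0, 0.0], [1.0, 0.031, 0.001], [0.001, 0.0, -1.0]]
ft_force: [-4.8, 4.4, 6.1]
grip_width: 0.0252
gripper_force: 59.5
```

```bash
python3 -m crank '[2,-0.05,0,0,0, 2,-0.05,0,0,0, 2,-0.05,0,0,0, 2,-0.05,0,0,0, 2,0,0,0,0, 2,0,0,0,0, 2,0,0,0,0, 2,0,0,0,0]' | grep -E 'pos|ft'
python3 -m crank '[2,-0.05,0,0,0, 2,-0.05,0,0,0, 2,-0.05,0,0,0, 2,-0.05,0,0,0, 2,0,0,0,0, 2,0,0,0,0, 2,0,0,0,0, 2,0,0,0,0]' | grep -E 'pos|ft'
```

```text
position: [0.5251, -0.0475, 0.07]
ft_force: [-3.3, 12.0, 7.8]
position: [0.5251, -0.0476, 0.07]
ft_force: [-2.2, 22.3, 7.9]
```

```bash
python3 -m crank '[5,0,0,0,0, 5,0,0,0,0, 5,0,0,0,0, 5,0,0,0,0, 5,0,0,-1,0, 5,0,0,-3,0, 5,0,0,-3,0, 5,0,0,-3,0]'  | grep -E 'pos|ft'
python3 -m crank '[5,-1.5,0,-3,0, 5,-3,-1,-1,0, 5,-3,-1,0,0, 5,-3,-1,0,0, 5,-3,-1,0,0, 5,-3,-1,0,0, 5,-3,-1,0,0, 5,-3,-1,0,0]' | grep pos
python3 -m crank '[5,-3,-1,0,0, 5,-3,-1,0,0, 5,-3,-1,0,0, 5,-3,-1,0,0, 5,-3,-1,0,0, 5,-3,-1,0,0, 5,0,0,0,0, 5,0,0,0,0]' | grep pos
python3 - <<'E'
from h import *
im=optics.get_image('top');save(im,'t6.png',3,(150,150,415,345))
E
```

```text
position: [0.5253, -0.0516, 0.1713]
ft_force: [0.7, -0.5, 0.6]
position: [0.4616, -0.2801, 0.2103]
position: [0.4071, -0.4615, 0.2095]
```

View pics/t6.png

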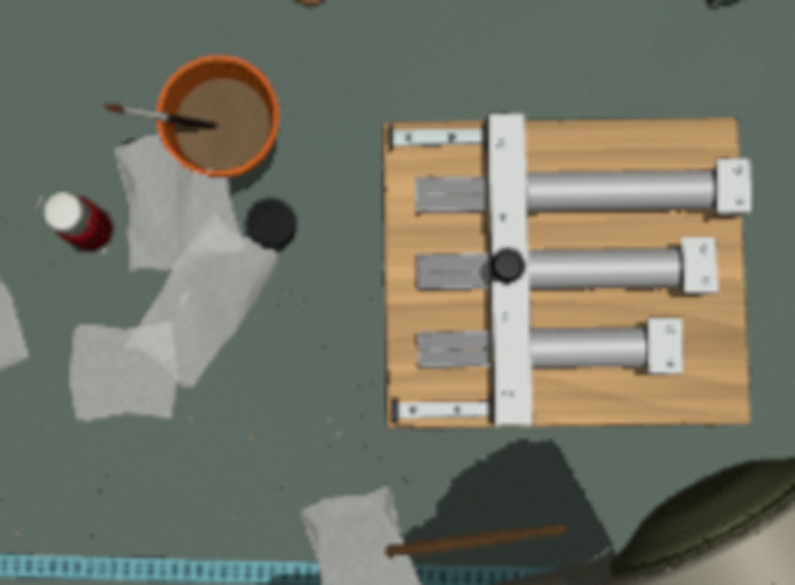

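```bash
python3 -c "
from rig import env
print(env.observe()['time_s'],env.close_job())"
```

```text
the job is handed in; nothing more can be done
28.1167 None
```

All three rollers are in their right rows, held by both ends under the lips. I pushed the keeper until it stopped hard (about 22 N) at its home position. The bottle, cup and jar look unmoved in the final picture, and I handed the job in at 28.1 s.

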